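# Find and mark the balance point of a ballasted bar

## Task

Find the balance point of the steel bar: slide it along the stand and out over the fulcrum edge, nudging it a few millimetres at a time and backing off after each nudge, until it has only just tipped forward onto the rest pin by itself; do not lift it off the stand. With the bar left like that, set the saddle marker astride it, centred right over the fulcrum edge, and let go. Leave the setting master, ring gauge and sample dish where they are.

Things in the scene. Friction and masses are not known exactly. Their poses are not given: they have to be found in the camera images.
- stand: Fixed balancing stand. Origin on the bench straight below the middle of the fulcrum edge; x level along the bed, pointing the way the bar is slid; z up. Level bed: x = -190 to 0 mm, 36 mm wide, top at z = 45 mm. Two guide lips on it, 27 mm apart, 6 mm high, span x = -190 to -50 mm; nothing stands beside the last 50 mm. Grey base plate 340 x 74 x 8 mm, x = -215 to 125 mm.
- fulcrum (a point): Middle of the fulcrum edge, the front end of the bed, at the height of the bed's top (45 mm); a dark strip marks it. Axes as the stand's.
- rest_pin: Fixed level cross pin of the stand, 70 mm beyond the fulcrum edge; its top is 35 mm above the bench, 10 mm lower than the bed, so that a tipped bar leans on it at about 0.14 rad (8 degrees). Origin on the bench below the pin.
- bar: Loose steel bar, black end caps, 260 mm long (x, toward the fulcrum), 22 wide (y), 16 high, 0.7 kg, lying on the bed. Origin: middle of its underside. Hidden ballast: balance point unknown, within 25 mm of its middle. Push its rear end above the lips; the finger's friction there delays tipping until it backs off. Tipped, it stays put; at most about 12 mm past the tipping place is allowed.
- saddle_mid (a point): Centre, half-way up, of the loose saddle marker: an inverted U with a grip block on top, 37 mm high, 36 across (y), 18 along (x), 50 g. Its slot, 26 mm wide and 9 high, open along x, fits over the bar, either way round. Grip block 12 mm across y, 18 along x, from 3.5 mm below this point to 18.5 above; a 36 mm wide shoulder under it. Seated, the point is 9.5 mm above the bar's top.
- master: Bystander: stepped steel setting master, 30 x 30 x 43 mm, loose, origin under its centre.
- ring: Bystander: steel ring gauge lying flat, 46 mm across, 14 mm high, loose, origin under its centre.
- dish: Bystander: round clear sample dish, 64 mm across, 15 mm high, loose, origin under its centre.
Not all that is in view belongs to the job. What is shaped like the part that bears saddle_mid but green or red is not meant.

How it is judged:
By the outcome, as a careful person would: the job done as asked, in the order asked, and still so for the second after the job is handed in, with the robot touching nothing.
It also fails if it takes over 69 s, if anything falls off the work surface, if the arm or the gripper's body presses on something with over 40 N, if the wrist force passes 120 N, or if a joint passes its speed limit or range.

## Robot

A 7-joint arm with a two-finger parallel gripper is mounted at the origin on a cart in front of the work surface, level with it; the furniture and walls round the work are solid. World frame = base frame: x ahead of the robot, y to its left, z up, the work surface at z = 0. Lengths are in m, angles in rad, forces in N, time in s.
With the tool pointing down it reaches from about 0.375 to 0.925 m from the base axis. Payload 3.1 kg.
Tool frame: the origin (TCP) lies at the centre of the arm's flange, where the gripper is bolted on; the fingertips stand 173 mm ahead of it and the grasp point (between the pads) lies 155 mm ahead of it; z points along the fingers, x is the direction in which the jaws open and shut, and the axes are right-handed (so a half turn about z gives the same grasp; the last joint's range is limited). The gripper opens to 85 mm and grips with 20 to 120 N. Pads are 22 mm wide; open, the fingers measure 114 mm over their backs; the gripper's body (76 mm by 85 mm) begins 54 mm behind the grasp point. The pads swing forward as they close: fully open they stand 13 mm farther back than shut.
Start: joints at [-1.249, 0.383, 0.044, 1.598, -0.018, 1.161, -0.05], TCP at [0.265, 0.594, 0.405] pointing down, gripper open.
Joint ranges: [-2.61, 2.61], [-0.41, 2.15], [-1.48, 1.57], [0, 2.5], [-1.57, 4.71], [0.05, 1.97], [-2.85, 2.85]. Speed limits (rad/s): [2.79, 2.79, 3.14, 3.14, 3.14, 3.14, 3.14].

## Interface

Orientations are given as a 3x3 rotation matrix whose columns are the frame's x, y, z axes.
In Python, from workcell import r gives the robot as it stands. Calls block until the motion is done:
- r.goto(position, orientation): joint-space move of the TCP to a pose.
- r.move_straight(position, orientation=None, feed=0.15, force_limit=None): straight line of the TCP; orientation=None keeps the orientation; feed is the mean speed in m/s. With force_limit (N) it stops when the force on the tool has changed by that much, and returns True; else False.
- r.movej(angles): joint-space move.
- r.move_gripper(opening, squeeze=None): opening from 0.0 (shut) to 1.0 (fully open); squeeze is the grip in N (None keeps the last); returns when the fingers have stopped.
- r.hold(seconds).
- r.inverse_kinematics(position, orientation): joint angles nearest the present ones, or None.
- r.get_image(name): name is "scene" or "side" or "wrist"; returns (picture, depth): 384x512x3 uint8, blue, green, red; 384x512 float32, m along the optical axis (not along the pixel's ray), 0 where there is no reading.
- r.camera_model(name): a dict with "intrinsics" (3x3 intrinsics, pixels), "D" ([k1, k2, p1, p2, k3] as OpenCV has them; the pictures are not rectified), "T" (4x4, takes a point from camera to world coordinates). Camera axes: x right, y up, looking along -z (the intrinsics and any distortion apply to the point x, -y, -z); pixel columns grow to the right and rows downward; lengths in m; the calibration is good to about 2 mm. A picture is of the moment at which its call begins: read the wrist's pose just before it. camera_model takes no time and is no camera call; for the wrist camera it gives the pose at the moment of the call.
A pose or a line that the arm cannot do raises r.PlanningError and nothing moves.
- r.hand_in(): hands the job in, once; it reports no verdict.
Readings, each from a call of its own:
- r.read_t(): time.
- r.read_joint_pos(): joint angles.
- r.read_dq(): joint speeds.
- r.read_joint_efforts(): joint torques, N m.
- r.read_tcp_pos(): TCP position.
- r.read_orientation(): TCP orientation.
- r.read_wrist_force(): force on the tool from outside, world axes, zero at the start.
- r.read_ft_torque(): the same for the moment, N m.
- r.read_finger_gap(): opening from 0.0 (shut) to 1.0 (fully open).
Only numpy, scipy, OpenCV 4.12 (cv2) and the standard library are available. Lean on these libraries where they do the work, as an engineer would, in place of code of your own. Each camera call takes 0.05 s, during which the arm holds its last target. There are 200 camera calls.

## Working session

There is one attempt and no reset: what is moved stays moved. The work goes in short steps, each a Python script; the robot and the scene stay as the last script left them, time stands still between calls to the robot, and variables do not carry over. Pictures are saved under pics/ and viewed, about 8 in all and at most 12, crops included, and the job is handed in when it is done.

```bash
mkdir -p pics; ls; cat > h.py <<'E'
import numpy as np, cv2
from workcell import r
def snap(n,f):
    M=r.camera_model(n); im,d=r.get_image(n); cv2.imwrite(f'pics/{f}.png',im); np.savez(f'pics/{f}.npz',im=im,d=d,K=M['intrinsics'],D=M['D'],T=M['T']); return im,d,M
def load(f):
    z=np.load(f'pics/{f}.npz'); return z['im'],z['d'],dict(intrinsics=z['K'],D=z['D'],T=z['T'])
def rays(M,uv):
    p=cv2.undistortPoints(np.array(uv,float).reshape(-1,1,2),np.array(M['intrinsics'],float),np.array(M['D'],float)).reshape(-1,2)
    T=np.array(M['T']); d=np.c_[p[:,0],-p[:,1],-np.ones(len(p))]@T[:3,:3].T
    return T[:3,3],d
def onplane(M,uv,z):
    o,d=rays(M,uv); return o+d*((z-o[2])/d[:,2])[:,None]
def bydepth(M,d,uv):
    o,dd=rays(M,uv); uv=np.array(uv,int).reshape(-1,2); return o+dd*d[uv[:,1],uv[:,0]][:,None]
def proj(M,P):
    T=np.array(M['T']); c=(np.atleast_2d(P)-T[:3,3])@T[:3,:3]; c=c*[1,-1,-1]
    return cv2.projectPoints(c,np.zeros(3),np.zeros(3),np.array(M['intrinsics'],float),np.array(M['D'],float))[0].reshape(-1,2)
E
python3 - <<'E'
from h import *
a=[snap(n,n+'0') for n in('scene','side','wrist')]
for n,(i,d,M) in zip('swx',a): print(np.round(M['T'],3).tolist(),M['D'],M['intrinsics'][0])
cv2.imwrite('pics/a.png',np.hstack([a[0][0],a[1][0]])[:, :])
print(r.read_t(),r.read_tcp_pos(),r.read_orientation())
E
```

```text
pics
[[-0.886, 0.276, -0.373, 0.174], [-0.463, -0.5, 0.731, 0.843], [0.015, 0.821, 0.571, 0.64], [0.0, 0.0, 0.0, 1.0]] [-0.05390343  0.          0.          0.          0.        ] [414.24267705   0.         258.77379152]
[[-0.998, 0.048, -0.039, 0.536], [-0.059, -0.551, 0.832, 1.034], [0.019, 0.833, 0.553, 0.644], [0.0, 0.0, 0.0, 1.0]] [-0.08838045  0.          0.          0.          0.        ] [483.08188007   0.         263.29387865]
[[0.408, -0.878, -0.252, 0.199], [0.913, 0.392, 0.115, 0.622], [-0.002, -0.277, 0.961, 0.373], [0.0, 0.0, 0.0, 1.0]] [-0.03015581  0.          0.          0.          0.        ] [272.89402889   0.         257.724514  ]
0.15 [0.26475878 0.5932225  0.40358956] [[ 4.07556544e-01  9.13179685e-01 -7.26022500e-04]
 [ 9.13177719e-01 -4.07557176e-01 -1.89808586e-03]
 [-2.02918913e-03  1.10589743e-04 -9.99997935e-01]]
```

View pics/scene0.png

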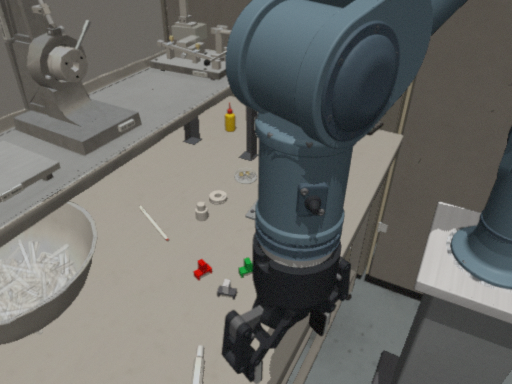

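View pics/side0.png

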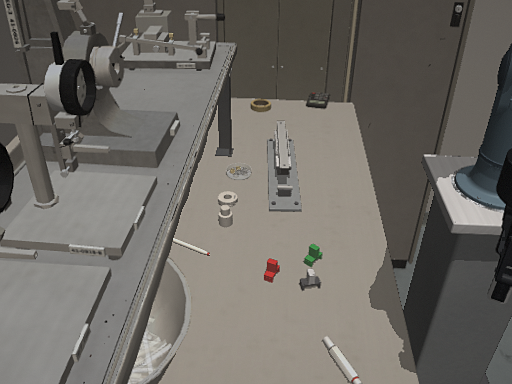

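The side view shows the stand running down the picture from about (283,140) to (285,208), with the pin end nearest the camera. The grey saddle is at about (310,280), with the red decoy at (272,270) and the green one at (313,255). The master is at (226,215), the ring at (228,199) and the dish at (239,172). Next I'll get rough positions.

```bash
python3 - <<'E'
from h import *
im,d,M=load('side0')
c1=im[105:217,225:325]; c2=im[235:305,250:340]
a=cv2.resize(c1,None,fx=5,fy=5,interpolation=cv2.INTER_CUBIC); b=cv2.resize(c2,(300,233))
o=np.zeros((560,800,3),np.uint8); o[:,:500]=a; o[:233,500:]=b
cv2.imwrite('pics/c.png',o)
uv=[(271,209),(299,209),(268,142),(297,142),(283,125),(283,165),(285,185),(310,274),(310,285),(272,275),(313,258),(226,207),(228,195),(239,172),(225,150),(245,50)]
for u,p in zip(uv,bydepth(M,d,uv)): print(u,p.round(3))
print(onplane(M,uv[:4],.008).round(3).tolist())
E
```

```text
(271, 209) [0.559 0.148 0.006]
(299, 209) [0.496 0.147 0.009]
(268, 142) [ 0.582 -0.168  0.009]
(297, 142) [ 0.5   -0.192  0.   ]
(283, 125) [ 0.542 -0.169  0.063]
(283, 165) [0.537 0.046 0.062]
(285, 185) [0.53  0.093 0.037]
(310, 274) [0.478 0.385 0.036]
(310, 285) [0.477 0.389 0.012]
(272, 275) [0.547 0.37  0.014]
(313, 258) [0.47  0.32  0.017]
(226, 207) [0.654 0.2   0.043]
(228, 195) [0.661 0.108 0.011]
(239, 172) [0.646 0.003 0.011]
(225, 150) [ 0.698 -0.122  0.003]
(245, 50) [ 0.681 -0.546  0.15 ]
[[0.559, 0.151, 0.008], [0.496, 0.145, 0.008], [0.582, -0.17, 0.008], [0.501, -0.178, 0.008]]
```

View pics/c.png

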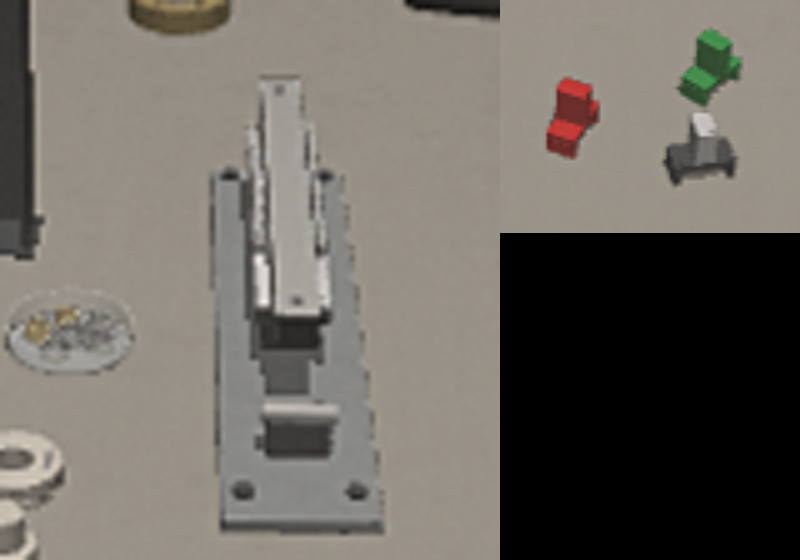

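The crop shows the bar on the bed with its front end at about side pixel (284,168). The pin is at about (285,187), and the base plate's front edge runs from (269,210) to (301,211). The saddle block lies nearly aligned with the world axes. I'll take a wrist look over the stand.

```bash
python3 - <<'E'
from h import *
im,d,M=load('side0')
for u,p in zip([(190,170),(215,90),(100,250),(165,290)],bydepth(M,d,[(190,170),(215,90),(100,250),(165,290)])): print(u,p.round(3))
for s in (1,-1):
    R=np.array([[-s,0,0],[0,s,0],[0,0,-1.]])
    for p in [(.54,-.06,.38),(.55,-.27,.226),(.53,.02,.26),(.478,.386,.19)]:
        q=r.inverse_kinematics(p,R); print(s,p,None if q is None else np.round(q,2))
R=np.array([[-1,0,0],[0,1,0],[0,0,-1.]])
try: r.goto([.54,-.06,.38],R)
except r.PlanningError as e: print(e)
r.move_gripper(0.0,20)
print(r.read_t(),r.read_tcp_pos())
snap('wrist','w1'); snap('side','side1')
E
```

```text
(190, 170) [0.672 0.439 0.278]
(215, 90) [0.681 0.122 0.275]
(100, 250) [0.73  0.648 0.3  ]
(165, 290) [0.718 0.484 0.075]
1 (0.54, -0.06, 0.38) [-1.03  0.58  1.39  1.92 -0.62  1.18 -2.55]
1 (0.55, -0.27, 0.226) [-0.5   1.13  1.36  1.85 -1.19  1.27 -1.9 ]
1 (0.53, 0.02, 0.26) [-1.12  0.9   1.37  2.04 -1.    1.14 -2.42]
1 (0.478, 0.386, 0.19) [-0.59  0.59 -0.19  1.81  0.15  0.76  2.28]
-1 (0.54, -0.06, 0.38) [-0.64  0.26  0.78  1.91 -0.21  1.06  0.22]
-1 (0.55, -0.27, 0.226) [-0.27  0.71  0.87  1.84 -0.68  0.92  0.92]
-1 (0.53, 0.02, 0.26) [-0.62  0.39  0.59  2.02 -0.3   0.81  0.14]
-1 (0.478, 0.386, 0.19) [-0.97  0.59  0.28  1.83 -0.23  0.75 -0.57]
3.4333 [ 0.53998165 -0.0600147   0.37999989]
```

View pics/w1.png

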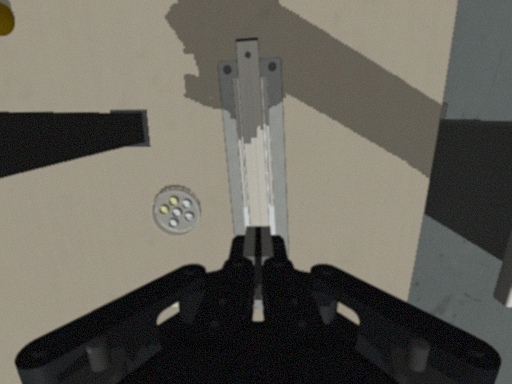

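The wrist view shows the rear half: plate corners near (219,60) and (281,59), and the bar's rear end near (247,40). The fingers hide the front. The mirrored wrist posture has more joint margin, so I'll look at the front half from it.

```bash
python3 - <<'E'
from h import *
R=np.array([[1,0,0],[0,-1,0],[0,0,-1.]])
r.goto([.54,-.17,.36],R)
print(r.read_t(),r.read_joint_pos().round(2) if hasattr(r.read_joint_pos(),'round') else r.read_joint_pos())
snap('wrist','w2')
a=load('w1')[0]; b=load('w2')[0]
o=np.hstack([cv2.resize(a[20:270,180:320],None,fx=2.3,fy=2.3,interpolation=cv2.INTER_CUBIC),cv2.resize(b[0:250,180:340],None,fx=2.3,fy=2.3,interpolation=cv2.INTER_CUBIC)])
print(o.shape); cv2.imwrite('pics/d.png',o)
E
```

```text
5.6167 [ 1.07  0.47 -1.03  1.81  0.44  1.12 -0.12]
(575, 690, 3)
```

View pics/d.png

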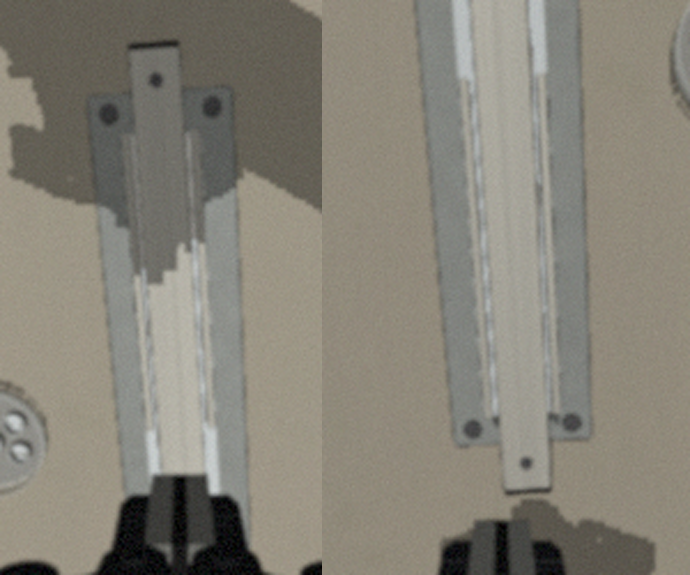

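The left crop (w1) and right crop (w2) both show the rear plate corners, the bar's rear end cap and the lips; the front is cut off. I'll compute the rear points, then look at the front from farther forward.

```bash
python3 - <<'E'
from h import *
for f,pl,br,lip in (('w1',[(218.3,62.2),(280,57.8)],[(235.7,40.4),(257.4,38.7)],[(233.9+.0,77.4)]),('w2',[(237.8,194.3),(296.5,190.4)],[(259.6,213.5),(279.6,212.2)],[])):
    im,d,M=load(f)
    print(f,'plate',onplane(M,pl,.008).round(4).tolist(),'bar',onplane(M,br,.061).round(4).tolist())
R=np.array([[1,0,0],[0,-1,0],[0,0,-1.]])
r.goto([.54,.0,.36],R)
print(r.read_t(),r.read_joint_pos())
im,d,M=snap('wrist','w3')
o=cv2.resize(im[0:260,160:360],None,fx=2.3,fy=2.3,interpolation=cv2.INTER_CUBIC)
cv2.imwrite('pics/e.png',o)
E
```

```text
w1 plate [[0.5842, -0.1883, 0.008], [0.5132, -0.1929, 0.008]] bar [[0.5598, -0.1986, 0.061], [0.539, -0.2, 0.061]]
w2 plate [[0.5134, -0.1946, 0.008], [0.5851, -0.1897, 0.008]] bar [[0.5397, -0.1999, 0.061], [0.5606, -0.1985, 0.061]]
6.3833 [ 0.82333583  0.42924269 -1.07870189  1.86803632  0.42533539  1.10003196
 -0.41667074]
```

View pics/e.png

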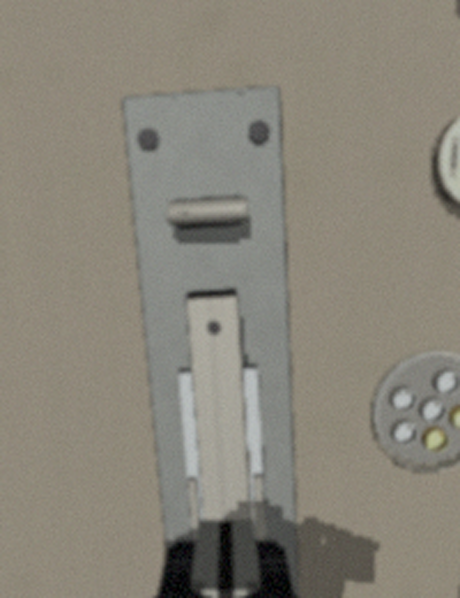

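The view shows the plate's front corners at e.png (123,98) and (279,87), the pin near (208,210), the bar's front end along (187–236,292), and the bed's front edge along (178–257,370).

```bash
python3 - <<'E'
from h import *
im,d,M=load('w3')
f=lambda *p:[(160+x/2.3-.3,y/2.3-.3) for x,y in p]
pf=onplane(M,f((123,98),(279,87)),.008); ff=onplane(M,f((178,372),(257,367)),.045); bf=onplane(M,f((187,294),(236,290)),.061)
lf=onplane(M,f((187,477),(263,474)),.045); pin=onplane(M,f((208,200)),.035)
for n,p in zip(('plate','ful','bar','lip','pin'),(pf,ff,bf,lf,pin)): print(n,p.round(4).tolist())
pr=np.array([[.5847,-.189],[.5133,-.1937]]).mean(0); pfm=pf[:,:2].mean(0)
L=np.linalg.norm(pfm-pr); ax=(pfm-pr)/L; print('len',L,'ax',ax, 'ang from pos',np.arctan2(-ax[0],ax[1]))
org=pfm-ax*.125; org2=pr+ax*.215; print(org,org2,'ful mid',ff.mean(0))
bm=bf.mean(0)[:2]; br=np.array([.5498,-.1993]); print('bar len',np.linalg.norm(bm-br),'front s',(bm-org)@ax,'rear s',(br-org)@ax, 'bar ax',(bm-br)/np.linalg.norm(bm-br))
n=np.array([-ax[1],ax[0]]); print('lat', (bm-org)@n,(br-org)@n,(ff.mean(0)[:2]-org)@n,'lat corners',[(q[:2]-org)@n for q in ff])
E
```

```text
plate [[0.4911, 0.1436, 0.008], [0.5632, 0.1482, 0.008]]
ful [[0.5169, 0.0216, 0.045], [0.5529, 0.0239, 0.045]]
bar [[0.5225, 0.0571, 0.061], [0.5429, 0.0587, 0.061]]
lip [[0.5202, -0.029, 0.045], [0.5565, -0.0275, 0.045]]
pin [[0.5308, 0.0964, 0.035]]
len 0.3379653363931277 ax [-0.06463332  0.99790908] ang from pos 0.06467840826162533
[0.53523534 0.02117004] [0.53510384 0.02320045] ful mid [0.53490918 0.02275475 0.045     ]
bar len 0.2577908609613202 front s 0.03684007984327754 rear s -0.22095042024390893 bar ax [-0.06630298  0.99779954]
lat 0.00014685435381135795 -0.00028449234786421764 0.00022305621339070603 lat corners [np.float64(0.01826497573753228), np.float64(-0.017818863310750978)]
```

The geometry is consistent: origin about (0.535, 0.0224), yaw 0.065, and the bar's rear end at s≈-222 mm, measured along the stand's x axis. Next is the coarse push to just short of the earliest possible tipping point.

```bash
cat >> h.py <<'E'
ax=np.array([-.0650,.9979,0]); lat=np.array([-.9979,-.0650,0]); O=np.array([.5351,.0224,0])
RS=np.c_[[.9979,-.0650,0],-ax,[0,0,-1]]
def W(s,l,z): return O+ax*s+lat*l+np.array([0,0,z])
def barz(f,ss):
    "bar-top heights measured by wrist depth at stand stations ss"
    im,d,M=snap('wrist',f); out=[]
    for s in ss:
        u,v=proj(M,W(s,0,.065))[0].astype(int)
        if not(3<u<508 and 3<v<380): out.append(None); continue
        w=d[v-2:v+3,u-2:u+3]; w=w[w>0]
        o,dd=rays(M,[(u,v)]); out.append(None if len(w)==0 else (o+dd[0]*np.median(w))[2].round(4))
    return out
E
sed -i 's/\[.9979,-.0650,0\],-ax/[.9979,.0650,0],-ax/' h.py
python3 - <<'E'
from h import *
print(np.linalg.det(RS),RS.T@RS)
r.goto(W(-.262,0,.29),RS)
r.move_straight(W(-.262,0,.227),RS,feed=.12)
print(r.read_t())
r.move_straight(W(-.222-.025,0,.227),feed=.1)
print(r.read_wrist_force())
hit=r.move_straight(W(-.158-.011,0,.227),feed=.05,force_limit=20)
print(hit,r.read_t(),r.read_wrist_force(),r.read_tcp_pos(),(r.read_tcp_pos()-O)@ax)
r.move_straight(W(-.158-.018,0,.227),feed=.06)
print(barz('n0',[-.15,-.14,-.13,-.12,-.1,-.08,-.06,-.04]),r.read_t())
snap('side','side2')
E
```

```text
1.00002941 [[1.00002941e+00 1.66999747e-18 0.00000000e+00]
 [1.66999747e-18 1.00002941e+00 0.00000000e+00]
 [0.00000000e+00 0.00000000e+00 1.00000000e+00]]
8.0917
[-0.28882442 -0.11944257 -0.34722823]
False 10.1 [-0.81975579 -2.8062683  -1.14813657] [ 0.54609397 -0.14627627  0.22697035] -0.16903665876770788
[np.float64(0.0611), np.float64(0.0611), np.float64(0.0611), np.float64(0.0612), np.float64(0.0612), np.float64(0.0615), None, None] 10.4167
```

View pics/n0.png

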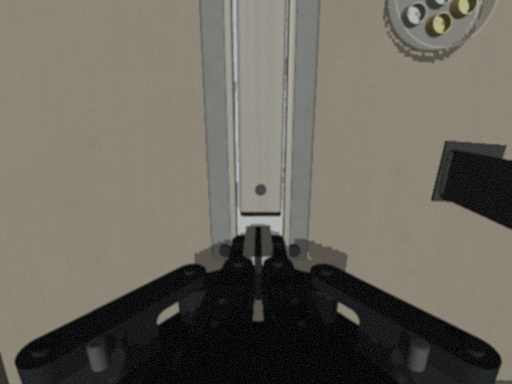

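The depth heights work, and they read 61.1 mm with the bar flat. The rear end is at (261,213), clear of the backed-off finger. Now the nudging loop, which stops at the first tip.

```bash
python3 - <<'E'
from h import *
im,d,M=load('n0'); print('rear s',(onplane(M,[(261,214)],.061)[0]-O)@ax)
p=-.169; tipped=False; k=0
while p<-.098:
    p+=.003; k+=1
    r.move_straight(W(p,0,.227),feed=.04)
    F=r.read_wrist_force()
    r.move_straight(W(p-.007,0,.227),feed=.06)
    r.hold(.25)
    z=barz('n%d'%k,[p+.011+.02,p+.011+.05])
    print(round(p,4),z,F.round(1),round(r.read_t(),2))
    if z[0] is None or z[0]>.066: break
r.hold(.3); print(barz('tip',[p+.011+.02,p+.011+.05,p+.011+.08]),r.read_t())
E
```

```text
rear s -0.15662587520932633
-0.166 [np.float64(0.0611), np.float64(0.0614)] [0.  0.  1.2] 11.43
-0.163 [np.float64(0.0612), np.float64(0.0609)] [ 0.4 -0.3 -0.2] 12.4
-0.16 [np.float64(0.0615), np.float64(0.0612)] [ 0.   0.1 -0. ] 13.37
-0.157 [np.float64(0.061), np.float64(0.0609)] [-0.9  0.3  0. ] 14.33
-0.154 [np.float64(0.0612), np.float64(0.0611)] [ 0.4 -0.9  0.2] 15.3
-0.151 [np.float64(0.061), np.float64(0.0612)] [ 0.2 -1.5 -0.5] 16.27
-0.148 [np.float64(0.0612), np.float64(0.0611)] [ 0.  -0.3 -0.5] 17.23
-0.145 [np.float64(0.0613), np.float64(0.0614)] [-0.2 -1.5 -0.1] 18.2
-0.142 [np.float64(0.0616), np.float64(0.0616)] [-0.3 -0.5  0. ] 19.17
-0.139 [np.float64(0.0754), np.float64(0.072)] [ 0.3 -0.9 -0.3] 20.13
[np.float64(0.0758), np.float64(0.072), np.float64(0.0678)] 20.4833
```

It tipped on its own after a nudge, with the rear end at about -128 mm and a measured tilt of about 0.133. Next I back away, look at the tipped bar, then look at the saddle.

```bash
python3 - <<'E'
from h import *
r.move_straight(W(-.139-.03,0,.227),feed=.12)
r.move_straight(W(-.139-.03,0,.33),feed=.2)
r.goto(W(-.07,0,.33),RS); snap('wrist','t1')
r.move_gripper(.5)
R=np.array([[1,0,0],[0,-1,0],[0,0,-1.]])
r.goto([.478,.32,.30],R); snap('wrist','sd')
print(r.read_t(),r.read_joint_pos(),r.read_finger_gap())
a=load('t1')[0][:250,130:380]; b=load('sd')[0][60:310,170:340]
cv2.imwrite('pics/f.png',cv2.resize(np.hstack([a,b]),None,fx=1.9,fy=1.9,interpolation=cv2.INTER_CUBIC))
im,d,M=load('sd'); o,_=rays(M,[(1,1)]); print(o, proj(M,[[.478,.386,.0185]]))
E
```

```text
23.9583 [ 0.14176323  0.5813948  -1.01076856  1.83178551  0.56734554  1.05109692
 -1.09580534] 0.5038032616070366
[0.47777535 0.38820557 0.26899233] [[257.46430422 116.26203667]]
```

View pics/f.png

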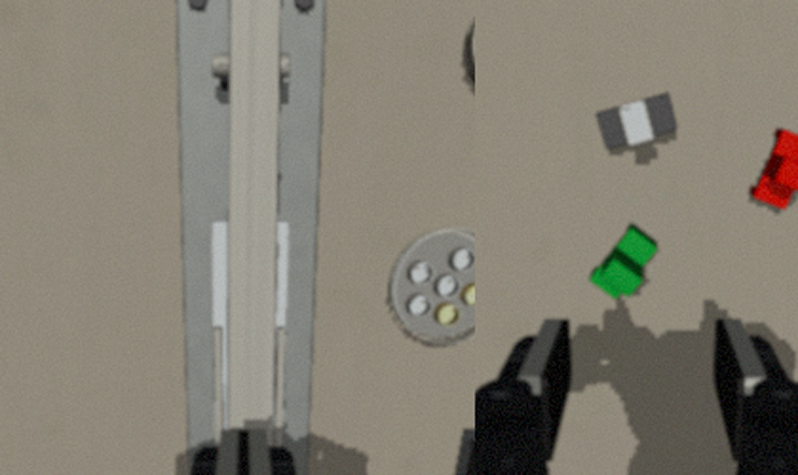

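On the left, the bar rests on the pin; the bed's front edge is at row ≈222, columns 212–289, and the bar edges there are at ≈229 and 277. On the right, the grey saddle is at about (637,123), rotated by about 15°. I'll compute the exact values.

```bash
python3 - <<'E'
from h import *
im,d,M=load('t1'); g=lambda *p:[(130+x/1.9-.25,y/1.9-.25) for x,y in p]
ff=onplane(M,g((212,222),(289,223)),.045); bt=onplane(M,g((229,223),(277,223)),.0612); 
for n,p in (('ful',ff),('bar',bt)): print(n,p.round(4).tolist(),'s,l',[((q-O)@ax).round(4) for q in p],[((q-O)@lat).round(4) for q in p])
# lateral profile of bar from depth
for s in (.08,.05,.03,0,-.03):
    zt=.0612-s*.14; row=[]
    ls=np.arange(-.016,.0161,.0005)
    uv=proj(M,[W(s,l,zt) for l in ls]).round().astype(int)
    ok=[]
    for l,(u,v) in zip(ls,uv):
        if 0<=v<384 and 0<=u<512:
            P=bydepth(M,d,[(u,v)])[0]
            if abs(P[2]-zt)<.005: ok.append((P-O)@lat)
    if ok: print(s,'edges',round(min(ok),4),round(max(ok),4),'mid',round((min(ok)+max(ok))/2,4),'z',zt)
im,d,M=load('sd')
c=im[95:160,225:290].astype(np.int16); gray=c.mean(2); sp=c.max(2)-c.min(2)
print('bench',c[0,0],'mid',im[125,255],im[125,243])
# saddle = region clearly off bench height by depth
P=bydepth(M,d,[(u,v) for v in range(95,160) for u in range(225,290)]).reshape(65,65,3)
for n,m,z in (('all',P[...,2]>.008,.015),('block',P[...,2]>.027,.037)):
    cs,_=cv2.findContours(m.astype(np.uint8),cv2.RETR_EXTERNAL,cv2.CHAIN_APPROX_NONE); k=max(cs,key=cv2.contourArea)
    w=onplane(M,(k.reshape(-1,2)+[225,95]).astype(float),z)[:,:2]
    rc=cv2.minAreaRect((w*1000).astype(np.float32)); print(n,rc)
w=onplane(M,[(170+(x-475)/1.9-.25,60+y/1.9-.25) for x,y in((597,112),(669,93),(677,133),(608,152))],.015); print(w.round(4).tolist(),w.mean(0),np.degrees(np.arctan2(*(w[1]-w[0])[1::-1])),np.degrees(np.arctan2(*(w[2]-w[3])[1::-1])))
w=onplane(M,[(170+(x-475)/1.9-.25,60+y/1.9-.25) for x,y in((620,106),(645,99),(654,138),(630,145))],.037); print(w.round(4).tolist(),w.mean(0))
E
```

```text
ful [[0.5171, 0.0207, 0.045], [0.5533, 0.0228, 0.045]] s,l [np.float64(-0.0005), np.float64(-0.0008)] [np.float64(0.0181), np.float64(-0.0182)]
bar [[0.5256, 0.021, 0.0612], [0.5467, 0.0225, 0.0612]] s,l [np.float64(-0.0008), np.float64(-0.0007)] [np.float64(0.0096), np.float64(-0.0116)]
0.08 edges -0.0118 0.0099 mid -0.0009 z 0.049999999999999996
0.05 edges -0.0114 0.0099 mid -0.0007 z 0.0542
0.03 edges -0.0117 0.0099 mid -0.0009 z 0.056999999999999995
0 edges -0.0111 0.0099 mid -0.0006 z 0.0612
-0.03 edges -0.0107 0.0098 mid -0.0004 z 0.0654
bench [125 138 146] mid [185 186 182] [81 78 76]
all ((475.40557861328125, 379.00634765625), (35.69820785522461, 19.659578323364258), 15.086870193481445)
block ((475.3475341796875, 379.7265625), (11.934395790100098, 17.942657470703125), 15.58935832977295)
[[0.4568, 0.3839, 0.015], [0.4909, 0.3925, 0.015], [0.4949, 0.374, 0.015], [0.4617, 0.3652, 0.015]] [0.47606071 0.37890215 0.015     ] 14.073293270028373 14.959396986478968
[[0.4686, 0.3868, 0.037], [0.4794, 0.3896, 0.037], [0.4834, 0.3732, 0.037], [0.4728, 0.3702, 0.037]] [0.47605409 0.37993337 0.037     ]
```

Saddle at (0.4757, 0.3795), yaw ≈15.2°. Bar lateral offset ≈ -0.7 mm, with the fulcrum confirmed within 1 mm. Next: grasp, lift, and look at the held saddle to check the camera bias.

```bash
python3 - <<'E'
from h import *
a=np.radians(15.2); R=np.array([[np.cos(a),np.sin(a),0],[np.sin(a),-np.cos(a),0],[0,0,-1.]])
c=np.array([.4757,.3795,0])
r.goto(c+[0,0,.235],R)
print(r.move_straight(c+[0,0,.1905],R,feed=.08,force_limit=8),r.read_tcp_pos())
r.move_gripper(0.0,30)
print(r.read_finger_gap(),r.read_wrist_force())
r.move_straight(c+[0,0,.30],R,feed=.15); r.hold(.15)
print(r.read_finger_gap(),r.read_tcp_pos(),r.read_t())
im,d,M=snap('wrist','held')
p=r.read_tcp_pos(); print(proj(M,[p-[0,0,.173+.0]]))
cv2.imwrite('pics/g.png',cv2.resize(im[150:300,180:340],None,fx=4,fy=4,interpolation=cv2.INTER_CUBIC))
E
```

```text
False [0.47558565 0.37969089 0.19040961]
0.1310240781191926 [ 0.58277862 -0.57501632  1.34624774]
0.1314593413617362 [0.47540277 0.37890377 0.29846699] 26.5167
[[261.19873972 241.08582682]]
```

View pics/g.png

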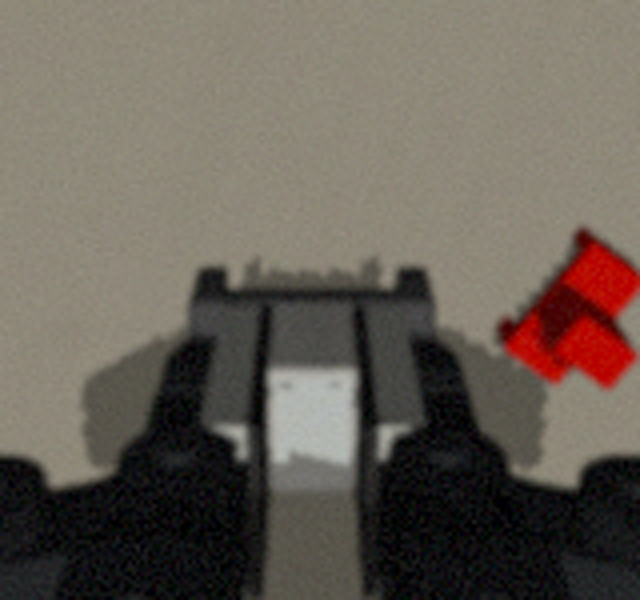

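The saddle is held squarely. Its front shoulder edge is at row ≈297, columns 192–433, and the block's front top edge is at row ≈367, columns 268–357. I'll compute its position in the tool frame.

```bash
python3 - <<'E'
from h import *
im,d,M=load('held')
p=r.read_tcp_pos(); R=r.read_orientation(); print(p,r.read_t())
g=lambda *q:[(180+x/4-.4,150+y/4-.4) for x,y in q]
p0=np.array([.47540277,.37890377,.29846699])
for n,uv,dz in (('shoulder top front',g((192,297),(433,297)),.1754),('block top front',g((268,367),(357,367)),.1534)):
    w=onplane(M,uv,p0[2]-dz); print(n,((w-p0)@R).round(4).tolist())
# depth check
for q in g((240,297-(-8)),(312,320),(312,420)):
    print(((bydepth(M,d,[q])[0]-p0)@R).round(4), d[int(q[1]),int(q[0])])
for tilt in (.14,):
    c,s=np.cos(tilt),np.sin(tilt)
    n=ax*s+np.array([0,0,c]); Rt=np.c_[RS[:,0],0*ax,-n]; Rt[:,1]=np.cross(Rt[:,2],Rt[:,0]); print(r.inverse_kinematics(W(0.03,0,.3),Rt), Rt.round(3).tolist())
E
```

```text
[0.47543943 0.37905295 0.2986842 ] 26.5667
shoulder top front [[-0.0187, -0.0098, 0.1754], [0.0157, -0.0098, 0.1754]]
block top front [[-0.007, -0.0097, 0.1534], [0.0039, -0.0097, 0.1534]]
[-0.012  -0.0079  0.1769] 0.1577442
[-0.0016 -0.0081  0.1712] 0.15221918
[-0.0016 -0.0026  0.153 ] 0.13628036
[ 0.62912231  0.50252379 -1.01527242  1.9242011   0.64370146  1.07622201
 -0.62241992] [[0.998, 0.064, 0.009], [0.065, -0.988, -0.139], [0.0, 0.14, -0.99]]
```

By the camera, the held saddle sits ~1.5 mm off laterally. The jaws centre it, so that is camera bias. I'll hover tilted just above the bar and compare the saddle and bar within the same image.

```bash
cat >> h.py <<'E'
t=.14; nrm=ax*np.sin(t)+np.array([0,0,np.cos(t)])
RT=np.c_[RS[:,0],np.cross(-nrm,RS[:,0]),-nrm]; RT/=np.linalg.norm(RT,axis=0)
def place(h,l,ds=0):
    "TCP for saddle mid h above seated, lateral l, s offset ds"
    s=.0005+ds; u=s-.0255*np.sin(t)
    mid=W(s,l,.045-u*np.tan(t)+.0255*np.cos(t))
    return mid+nrm*(.1719+h)-RT@np.array([0,-.0008,0])
E
python3 - <<'E'
from h import *
print(RT.round(3).tolist(),place(0,0))
r.goto(place(.045,-.0007),RT)
r.move_straight(place(.014,-.0015),RT,feed=.1); r.hold(.4)
p=r.read_tcp_pos(); print(r.read_t(),p,p-place(.014,-.0015),np.abs(r.read_orientation()-RT).max(),r.read_finger_gap())
im,d,M=snap('wrist','hov')
cv2.imwrite('pics/i.png',cv2.resize(im[60:270,170:350],None,fx=2.85,fy=2.85,interpolation=cv2.INTER_CUBIC))
snap('side','hovside')
E
```

```text
[[0.998, 0.064, 0.009], [0.065, -0.988, -0.139], [0.0, 0.14, -0.99]] [0.53355981 0.04604554 0.24101126]
28.7583 [0.53508329 0.04811662 0.25526018] [1.53617634e-04 2.40760698e-05 3.85895999e-04] 0.0007562274628854268 0.137240845064297
```

View pics/i.png

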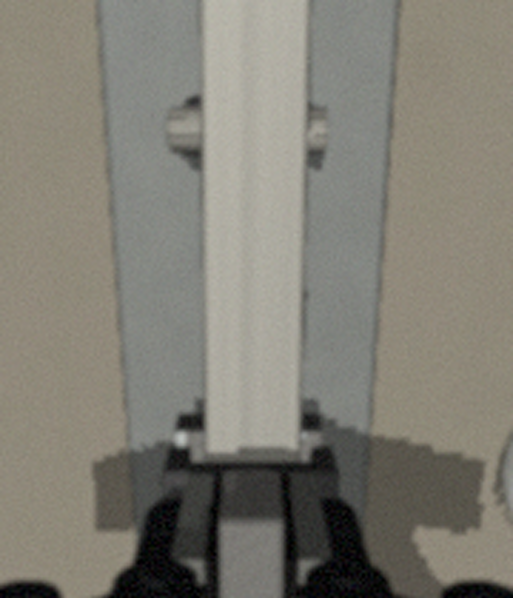

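The hover image shows the bar's edges at columns 206–301 at row 450, and the saddle's front shoulder edge at columns 166–337 at row ~460. The slot appears to straddle the bar. I'll quantify the lateral difference.

```bash
python3 - <<'E'
from h import *
im,d,M=load('hov'); p=np.array([0.53508329,0.04811662,0.25526018]); R=r.read_orientation()
g=lambda *q:[(170+x/2.85-.32,60+y/2.85-.32) for x,y in q]
def inter(uv,tz):  # intersect rays with tool plane z=tz
    o,dd=rays(M,uv); o=(o-p)@R; dd=dd@R; return o+dd*((tz-o[2])/dd[:,2])[:,None]
print('sad',inter(g((166,462),(337,462)),.1754).round(4).tolist())
bz=.1719+.014+.0095
for row in (100,250,400,445): pass
print('bar',inter(g((206,445),(301,445)),bz).round(4).tolist(), inter(g((204,250),(304,250)),bz).round(4).tolist(), inter(g((202,50),(308,50)),bz).round(4).tolist())
# bar edges from depth across rows
for v in (70,100,130,160,200):
    us=np.arange(200,320); q=bydepth(M,d,[(u,v) for u in us]); q=(q-p)@R; m=np.abs(q[:,2]-bz)<.004
    print(v,q[m][:,0].min().round(4),q[m][:,0].max().round(4),'mid',(q[m][:,0].min()+q[m][:,0].max())/2,q[m][:,2].mean().round(4))
E
```

```text
sad [[-0.0184, -0.0108, 0.1754], [0.0158, -0.0108, 0.1754]]
bar [[-0.0116, -0.0068, 0.1954], [0.0099, -0.0068, 0.1954]] [[-0.0113, -0.0506, 0.1954], [0.0098, -0.0506, 0.1954]] [[-0.011, -0.09, 0.1954], [0.0099, -0.09, 0.1954]]
70 -0.0113 0.01 mid -0.0006624018753037452 0.1957
100 -0.0116 0.0097 mid -0.0009818991694477948 0.1958
130 -0.0114 0.0095 mid -0.0009140698030934615 0.1957
160 -0.0115 0.0099 mid -0.0008147621392303444 0.1958
200 -0.0121 0.0096 mid -0.0012421474625524684 0.1959
```

The saddle is only 0.45 mm off the bar's middle, so I'll correct that, lower it to just above seated with a small force limit, and release.

```bash
python3 - <<'E'
from h import *
l=-.0019
r.move_straight(place(.010,l),RT,feed=.03); r.hold(.2)
f0=r.read_wrist_force()
hit=r.move_straight(place(.0007,l),RT,feed=.02,force_limit=3); r.hold(.2)
p=r.read_tcp_pos(); print(hit,(p-place(0,l))@nrm,(p-place(0,l)).round(4),(r.read_wrist_force()-f0).round(2))
if not hit or (p-place(0,l))@nrm<.003:
    r.move_gripper(.4); r.hold(.3)
    q=r.read_tcp_pos(); r.move_straight(q+nrm*.05,RT,feed=.08)
    r.goto(W(-.06,0,.33),RS); r.hold(.2); snap('wrist','fin'); snap('side','finside')
    a=load('fin')[0][0:250,130:380]; b=load('finside')[0][120:220,235:335]
    cv2.imwrite('pics/j.png',np.hstack([cv2.resize(a,(400,400),interpolation=cv2.INTER_CUBIC),cv2.resize(b,(400,400),interpolation=cv2.INTER_CUBIC)]))
print(r.read_t())
E
```

```text
True 0.000448066752521579 [-0.0002 -0.0001  0.0005] [-0.05  0.07  5.85]
32.175
```

View pics/j.png

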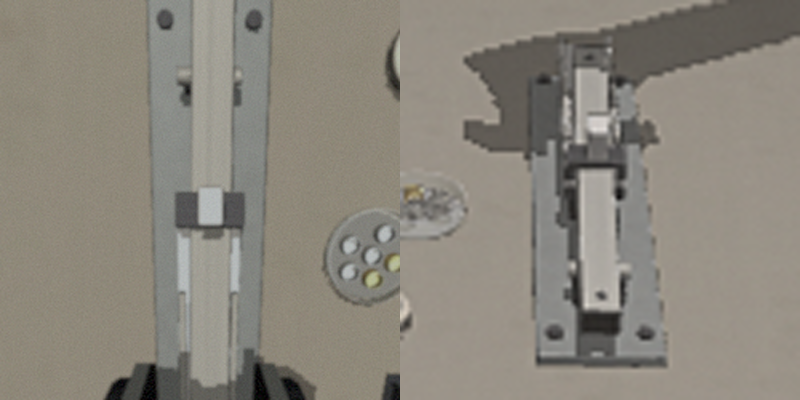

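The saddle is astride the bar: its block is at j.png (210,206) with the shoulder square across, and the bar is still on the pin. A final numeric check of position and tilt follows.

```bash
python3 - <<'E'
from h import *
im,d,M=load('fin')
g=lambda *q:[(130+x/1.6-.2,y/1.6-.2) for x,y in q]
sh=lambda w:[(((q-O)@ax).round(4),((q-O)@lat).round(4),q[2].round(4)) for q in w]
z=.0707+.0185*.99
w=onplane(M,g((198,186),(222,186),(222,226),(198,226)),z).mean(0); w2=bydepth(M,d,g((210,206)))
w3=onplane(M,g((175,193),(243,193),(244,229),(176,229)),.0707-.0035).mean(0)
print('block top',sh([w]),sh(w2),'-> mid s',(w-O)@ax-.0185*np.sin(t),'shoulder ctr',sh([w3]),'-> mid s',(w3-O)@ax+.0035*np.sin(t))
print('exp top z',z)
print(sh(bydepth(M,d,g((212,20),(212,60),(212,100),(212,150),(212,260),(212,320)))))
for f in ('side1','finside'):
    i,dd,m=load(f); 
    for u in((226,207),(228,195),(239,172)): print(f,u,bydepth(m,dd,[u])[0].round(3))
a=load('side1')[0];b=load('finside')[0]; D=cv2.absdiff(a,b).max(2)[160:230,210:262]; print('bystander diff px',(D>40).sum())
E
```

```text
block top [(np.float64(0.0014), np.float64(-0.0), np.float64(0.089))] [(np.float64(0.0016), np.float64(-0.0), np.float64(0.0894))] -> mid s -0.0011394455181098222 shoulder ctr [(np.float64(-0.0022), np.float64(-0.0001), np.float64(0.0672))] -> mid s -0.0016646589911052706
exp top z 0.089015
[(np.float64(0.0926), np.float64(-0.001), np.float64(0.0471)), (np.float64(0.0728), np.float64(-0.0011), np.float64(0.0519)), (np.float64(0.0536), np.float64(-0.0012), np.float64(0.0534)), (np.float64(0.0287), np.float64(-0.0013), np.float64(0.0574)), (np.float64(-0.028), np.float64(-0.0016), np.float64(0.0659)), (np.float64(-0.0609), np.float64(-0.0018), np.float64(0.0689))]
side1 (226, 207) [0.654 0.202 0.044]
side1 (228, 195) [0.661 0.11  0.013]
side1 (239, 172) [ 0.647 -0.     0.009]
finside (226, 207) [0.654 0.202 0.044]
finside (228, 195) [0.661 0.108 0.011]
finside (239, 172) [ 0.647 -0.002  0.008]
bystander diff px 0
```

```bash
python3 - <<'E'
from h import *
r.hand_in(); print(r.read_t())
E
```

```text
the job is handed in; nothing more can be done
the job is handed in; nothing more can be done
```

The bar is tipped on the rest pin, the saddle marker is sitting astride it over the fulcrum edge, and the job is handed in at about 32 s of the 69 s allowed.

- **Bar:** I slid it out in one coarse push, then in 3 mm nudges with a back-off and a depth check after each. It tipped by itself at the 10th nudge, with its rear end about 128 mm behind the edge, so it is at most about 3 mm past its tipping place. The measured tilt was 0.133 rad against 0.14 expected.
- **Saddle:** I gripped it by its block and lowered it at the bar's tilt. Contact came about 0.4 mm from the computed seated height, stopped by the 3 N limit; the wrist read a 5.9 N change before release.
- **Last checks:**
  - The block top is at 89.4 mm, against 89.0 mm expected when seated.
  - The saddle's centre is 1.1 to 1.7 mm behind my estimate of the fulcrum line. An earlier wrist view put the edge itself 0.6 mm behind that estimate, so the true offset is about 0.5 to 1 mm, with camera accuracy about 2 mm.
  - The bar still leans on the pin after release.
  - The master, ring and dish show no change in the side view.
- **Disagreements:**
  - The wrist camera showed the held saddle about 1.5 mm off to one side, which I took as calibration bias. I cancelled it by comparing saddle and bar in one image.
  - I read "right over the edge" as vertically above it, not along the tilted bar's normal, which would be about 3.6 mm farther forward.

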